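# Hardness check on a clamped hex adapter

### The job

Slide the nest plate that carries the clamped hex adapter, grip rib trailing, into the inspection slide until it is fully home against the stop. Then take the spring-nosed hardness probe out of its stand and hold it upright, square to the adapter's top flat, with the nose on the ground spot, pressed down gently so that the spring nose is about half-way in and not bottomed. Finish while holding the probe there - do not put it down or let it go - and leave the other fittings and the wrench on the bench where they are.

Things in the scene. Friction and masses are not known exactly. Their poses are not given: they have to be found in the camera images.
- rib_grip (a point): Grip point of the loose nest plate: middle of its upright dark steel grip rib, 25 mm above the bench. Axes of the plate: x towards its leading edge, z up. Rib 36 mm along x, 12 mm thick along y, top 41 mm above the bench. Leading edge 127 mm ahead (+x) of this point, rear edge 23 mm behind. Beside the rib (y) only bare plate; ahead of it V-blocks, adapter and strap clamp, up to 54 mm high.
- nest_plate: Nest plate, steel, 150 (x) x 70 (y) x 5 mm, lying flat on the bench, about 0.65 kg with the hex adapter clamped on it along its x axis. Origin at the centre of its underside; x towards the leading edge, away from the rib; z up.
- plate_nose (a point): Middle of the nest plate's leading edge, half-way up its 5 mm thickness; same axes.
- adapter: Yellow-plated steel hex adapter, 76 mm long, hexagon 41 mm across flats and 24 mm long, a threaded stub at each end; clamped fast to the nest plate. Origin on the bore axis at the middle of the hexagon, 29 mm above the bench; x along the bore, as the plate's x, z up. The top flat is level, 49.5 mm above the bench.
- ground_spot (a point): The marked spot: centre of a round bright spot 12 mm across, ground bare in the middle of the adapter's top flat (24 x 24 mm); 77 mm ahead (+x) of rib_grip and 24.5 mm higher, on the plate's centre line. Nothing within 35 mm of it is over 5 mm higher. z up.
- slide: Inspection slide, a steel U fixed to the bench: end stop 24 mm high, two rails 13 mm high, 110 mm wide overall; its floor is the bench. Origin on the bench, middle of the stop face; x from mouth to stop (plate goes in this way). Slot 73 mm wide for the 70 mm plate. Rails run straight 80 mm back from the stop, lips (underside 7.5 mm up) cover the plate's edges. Home: leading edge touches the stop.
- slide_mouth (a point): Middle of the slide's mouth, 102 mm before the stop, 2.5 mm above the bench; axes of the slide. The last 22 mm up to here are a flared lead-in without lips, 90 mm wide at the mouth. With the plate home, its rear 48 mm and the rib are outside the mouth.
- probe_grip (a point): Grip point of the loose hardness probe: on its axis, middle of the black ribbed cylindrical grip, 26 mm across and 76 mm long (38 mm up and down from here, then a 4 mm cap on top). z along the probe, up. Below the grip: collar 30 mm across, 6 mm thick (underside 45 mm below this point), steel sleeve 20 mm across ending 85 mm below this point, then the spring nose. About 0.23 kg.
- probe: The same hardness probe (wireless, loose); origin on its axis at the lower end of the steel sleeve, z up along the probe.
- nose_tip (a point): The round tip (6 mm across) of the probe's spring nose, 107 mm below the probe_grip point when the nose is fully out.
- probe_nose (a joint): How far the spring nose is pushed into the probe, in m: 0 fully out, 0.010 bottomed. Pushing it takes 1.6 N to start and 0.4 N more per mm (3.6 N half-way at 5 mm, 5.6 N at 10 mm); it springs back by itself.
- probe_stand: Probe stand fixed to the bench: round foot 76 mm across, upright tube 35 mm outside, 24 mm inside, rim 75 mm above the bench. Origin: middle of the foot, on the bench. The probe hangs upright in it, nose down, collar on the rim, grip all above the rim (probe_grip 120 mm above the bench, tip 13 mm): lift 65 mm to clear the tube. Stand and seal tray may have changed places.
- seal_tray: Grey steel tray, 100 x 85 x 30 mm, with seals in it, fixed; not needed.
- coupler_socket: Brass quick-coupler socket half standing upright, 39 mm across, 62 mm high; leave alone. Origin under its centre.
- coupler_plug: Brass quick-coupler plug half standing upright, 31 mm across, 58 mm high; leave alone. Origin under its centre.
- dust_cap: Red plastic dust cap, 38 mm across, 27 mm high; leave alone. Origin under its centre.
- banjo_bolt: Zinc-plated banjo bolt standing on its head, 25 mm across, 43 mm high; leave alone. Origin under its centre.
- small_adapter: Small yellow-plated hex adapter standing on end, 31 mm across, 42 mm high; leave alone. Origin under its centre.
- bonded_seal: Bonded seal, a flat ring 34 mm across, 5 mm thick, lying on the bench; leave alone. Origin under its centre.
- wrench: Steel spanner 190 mm long, 8 mm thick, lying on the bench along its x axis; leave alone. Origin under its middle.
Not all that is in view belongs to the job. Of the things like the probe, leave any that is purple; of the rest the larger one is meant.

How it is judged:
On the way, in this order (a step that is already met when the one before it is completed fails the run):
1. the nest plate is fully home in the slide: flat, leading edge within 4 mm of the stop, in line with the rails (x of plate_nose in the frame of slide above -0.004 m and y of plate_nose in the frame of slide between -0.005 and 0.005 m and z of plate_nose in the frame of slide below 0.006 m and angle between the x axis of nest_plate and the x axis of slide, either way round below 0.06 rad), for 0.2 s.
2. the probe's nose is pressed on the ground spot (distance between nose_tip and ground_spot below 0.006 m and contact force between probe and adapter above 1 N and contact force between the fingers and probe above 1 N), for 0.2 s.
At the end, for the whole second after the job is handed in: Gripper still holding the probe: nose tip within 6 mm of the spot's centre, probe square to the flat within 0.1 rad, nose in by 2 to 8.5 mm, contact 1 to 9 N, probe still; nest plate flat, in line with the slide (0.06 rad, 5 mm), leading edge within 4 mm of the stop (all of step 1 and all of step 2 and angle between the z axis of probe and the z axis of adapter, either way round below 0.1 rad and value of joint probe_nose between 0.002 and 0.0085 m and contact force between probe and adapter below 9 N and linear speed of probe below 0.02 m/s); the arm keeps its last pose, push and grip.
It fails at once if the probe is rammed into the adapter (over 20 N) (contact force between probe and adapter above 20 N).
It fails at once if another fitting or the wrench is moved by more than 20 mm (distance of any of coupler_socket, coupler_plug, dust_cap, banjo_bolt, small_adapter, bonded_seal, wrench from where it was at the start of the episode above 0.02 m).
It also fails if it takes over 67 s, if anything falls off the work surface, if the arm or the gripper's body presses on something with over 40 N, if the wrist force passes 120 N, or if a joint passes its speed limit or range.

### The arm

A 6-joint arm with a two-finger parallel gripper is mounted at the origin on the work surface. World frame = base frame: x ahead of the robot, y to its left, z up, the work surface at z = 0. Lengths are in m, angles in rad, forces in N, time in s.
With the tool pointing down it reaches from about 0.325 to 0.775 m from the base axis. Payload 9.3 kg.
Tool frame: the origin (TCP) lies between the finger pads; the fingertips stand 25 mm ahead of it and the grasp point (between the pads) lies 6 mm ahead of it; x points along the fingers, z is the direction in which the jaws open and shut, and the axes are right-handed (so a half turn about x gives the same grasp; the last joint's range is limited). The gripper opens to 85 mm and grips with 20 to 120 N. Pads are 22 mm wide; open, the fingers measure 114 mm over their backs; the gripper's body (76 mm by 85 mm) begins 54 mm behind the grasp point. The pads swing forward as they close: fully open they stand 13 mm farther back than shut.
Start: joints at [0.994, 0.259, 0.021, 1.334, 0, 1.418], TCP at [0.226, 0.501, 0.233] pointing down, gripper open.
Joint ranges: [-3.04, 3.04], [-0.91, 1.82], [-1.04, 1.36], [-1.92, 1.95], [-1.52, 1.45], [-3.14, 3.14]. Speed limits (rad/s): [2.22, 2.22, 2.79, 3.14, 3.14, 3.14].

### API

Orientations are given as a rotation vector (axis times angle).
In Python, from cell import bot gives the robot as it stands.
- The arm moves only by the tool send_rows, never from a script. Its arguments are lists of equal length, an entry for each row: "offset": the shift along the tool's x, y, z in units of 25 mm (1.0 is 25 mm), a list of three; "delta_rot": the turn, a rotation vector about the tool's x, y, z in units of 5 degrees (1.0 is 5 degrees), a list of three. A call has 1 to 10 rows; each row is the pose to reach, as a shift and turn from the pose measured when the call began, along the tool's axes at that moment; what a row does not reach only later rows make up. A row lasts 1/12 s, in which the tool goes at most 41.7 mm and 7.16 degrees, less where a joint would pass 70% of its speed; a pose out of reach is approached as far as the arm can. A call with a gripper value outside its range is refused whole. "fingers" is the finger opening in mm, from 0 to 85.4, set as the call begins (left out, the last holds). The fingers move at their own pace and stop on an object; "grip_force" is the grip in N (left out, the last holds). Time passes only in rows, so rows that repeat a pose let the fingers close. It gives the time, the measured TCP pose, the force and the opening at its end, in the units of the state.
- bot.sense(): the state, without advancing time (a new reading comes with each control period).
- bot.camera(name): name is "side" or "top"; returns (picture, depth): 400x640x3 uint8, blue, green, red; 400x640 float32, m along the optical axis (not along the pixel's ray), 0 where there is no reading.
- bot.camera_params(name): a dict with "fov_y" (degrees; the focal length in pixels is half the picture's height over the tangent of half this angle, whatever the lens; pixels are square), "cx", "cy" (the principal point, pixels), "origin" and "rotation" of the camera in the world. Camera axes: x right, y up, looking along -z (the intrinsics and any distortion apply to the point x, -y, -z); pixel columns grow to the right and rows downward; lengths in m; the calibration is good to about 2 mm. A picture is of the moment at which its call begins. camera_params takes no time and is no camera call.
- bot.hand_in(): hands the job in, once; it reports no verdict.
The state is a dict: "clock": time; "joint_positions": joint angles; "joint_vel": joint speeds; "effort": joint torques, N m; "ee_pos": TCP position; "tool_rot": TCP orientation; "wrist_force": force on the tool from outside, world axes, zero at the start; "torque": the same for the moment, N m; "opening": finger opening in m.
Only numpy, scipy, OpenCV 4.12 (cv2) and the standard library are available. Lean on these libraries where they do the work, as an engineer would, in place of code of your own. Each camera call takes 0.05 s, during which the arm holds its last target.

## Working session

There is one attempt and no reset: what is moved stays moved. The work goes in short steps, Python scripts to look and compute and a tool call to move; the robot and the scene stay as the last step left them, time stands still between calls to the robot, and variables do not carry over. Pictures are saved under pics/ and viewed, and the job is handed in when it is done.

Besides the shell and the picture viewer there is one more tool, called after ">>>" in YAML: its name, and indented under it one key for each argument. send_rows: Moves the arm, as the interface text tells. Its arguments: {"type":"object","properties":{"offset":{"type":"array","items":{"type":"array","items":{"type":"number"}}},"delta_rot":{"type":"array","items":{"type":"array","items":{"type":"number"}}},"fingers":{"type":"number"},"grip_force":{"type":"number"}},"required":["offset","delta_rot"]}

```bash
ls; mkdir -p pics
python3 - <<'E'
from cell import bot
import cv2,numpy as np
s=bot.sense();print(s)
for n in("side","top"):
    p,d=bot.camera(n);cv2.imwrite(f"pics/{n}0.png",p);np.savez(f"{n}0.npz",p=p,d=d);print(n,bot.camera_params(n))
E
```

```text
pics
{'clock': 0.0, 'joint_positions': array([9.94408757e-01, 2.59217136e-01, 2.07596106e-02, 1.33370839e+00,
       1.36808208e-05, 1.41823352e+00]), 'joint_vel': array([ 0.00087448, -0.00014791, -0.00050948,  0.00047738, -0.0016096 ,
        0.00111697]), 'effort': array([-3.03220346e-03, -5.55647349e+01,  3.44531679e+01,  1.36380165e-02,
       -3.33606868e-04, -2.05232755e-05]), 'ee_pos': array([0.22601544, 0.50110888, 0.23245177]), 'tool_rot': array([-0.89220971,  1.38168458,  0.89131044]), 'wrist_force': array([-0.10934153, -0.65416305, -0.03673273]), 'torque': array([ 0.00994434, -0.03477182, -0.0062921 ]), 'opening': 0.08537550088008204}
side {'fov_y': 54.979267998382696, 'cx': 314.79860545459553, 'cy': 200.78947437185607, 'origin': array([ 0.28178201, -0.69957092,  0.71133519]), 'rotation': array([ 0.85245086, -0.16604811, -0.41021616])}
top {'fov_y': 43.481696419365115, 'cx': 321.6607456373454, 'cy': 188.45587985801447, 'origin': array([ 0.43583751, -0.05056151,  1.47846287]), 'rotation': array([ 0.09649859, -0.06376902, -1.55125778])}
```

View pics/side0.png

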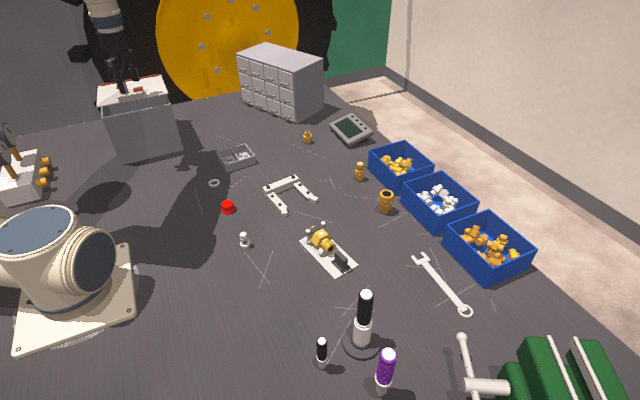

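View pics/top0.png

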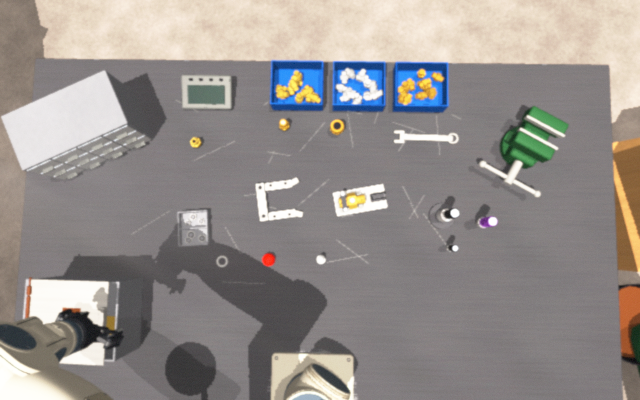

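Candidates for the probe: the large black-grip one in the stand (side 364,315; top 450,213), a small black one (side 322,350; top 454,247) and a purple one (side 386,368; top 488,222). The large black one fits, being the larger of the non-purple ones. I'll enlarge it to confirm and build a metric point cloud.

```bash
cat > h.py <<'E'
import numpy as np,cv2
from scipy.spatial.transform import Rotation as R
from cell import bot
def cloud(n,d):
    c=bot.camera_params(n);f=200/np.tan(np.radians(c['fov_y']/2))
    v,u=np.mgrid[0:400,0:640]
    P=np.stack([(u-c['cx'])/f*d,-(v-c['cy'])/f*d,-d],-1)
    return P@R.from_rotvec(c['rotation']).as_matrix().T+c['origin']
def proj(n,X):
    c=bot.camera_params(n);f=200/np.tan(np.radians(c['fov_y']/2))
    q=(np.atleast_2d(X)-c['origin'])@R.from_rotvec(c['rotation']).as_matrix()
    return np.stack([c['cx']+f*q[:,0]/-q[:,2],c['cy']-f*q[:,1]/-q[:,2]],-1)
def crop(src,x0,x1,y0,y1,k,name):
    cv2.imwrite(name,cv2.resize(src[y0:y1,x0:x1],None,fx=k,fy=k,interpolation=cv2.INTER_CUBIC))
E
python3 - <<'E'
from h import *
S=np.load('side0.npz');T=np.load('top0.npz')
a=cv2.resize(S['p'][200:400,230:430],(600,600),interpolation=cv2.INTER_CUBIC);cv2.imwrite('pics/c1.png',a)
crop(T['p'],240,500,160,270,3,'pics/c2.png')
for n,D in(('side',S),('top',T)):
    P=cloud(n,D['d'])
    for uv in ([(300,330),(240,180)] if n=='side' else [(330,300),(300,230),(420,230)]):print(n,uv,P[uv[1],uv[0]])
    for nm,(z0,z1) in {'slide stop':(.018,.03),'rail':(.009,.017),'plate':(.003,.008),'ribtop':(.036,.046),'flat':(.046,.056),'probe':(.13,.2),'stand':(.07,.08)}.items():
        m=(P[...,2]>z0)&(P[...,2]<z1)&(P[...,0]>.3)&(P[...,0]<.7)&(P[...,1]>-.6)&(P[...,1]<.2)&(D['d']>0)
        k,l,st,ce=cv2.connectedComponentsWithStats(m.astype(np.uint8))
        for i in range(1,k):
            if st[i,4]>6: print(n,nm,st[i].tolist(),P[l==i].mean(0).round(4),P[l==i].min(0).round(3),P[l==i].max(0).round(3))
E
```

```text
side (300, 330) [ 0.41697882 -0.29685154  0.00316041]
side (240, 180) [4.48330528e-01 2.49160059e-01 3.53761531e-05]
side slide stop [262, 174, 37, 19, 237] [0.5441 0.1517 0.0239] [0.49  0.135 0.018] [0.601 0.173 0.029]
side slide stop [221, 199, 13, 11, 99] [0.379  0.1276 0.0254] [0.363 0.113 0.019] [0.396 0.145 0.03 ]
side slide stop [306, 235, 6, 7, 25] [ 0.529  -0.0892  0.0245] [ 0.524 -0.103  0.018] [ 0.535 -0.081  0.03 ]
side slide stop [241, 238, 6, 5, 20] [ 0.3821 -0.0253  0.0238] [ 0.376 -0.028  0.018] [ 0.389 -0.019  0.029]
side slide stop [316, 241, 21, 13, 77] [ 0.5485 -0.1349  0.0243] [ 0.533 -0.146  0.019] [ 0.582 -0.119  0.03 ]
side slide stop [334, 256, 13, 12, 43] [ 0.5641 -0.1871  0.0237] [ 0.559 -0.201  0.018] [ 0.575 -0.166  0.03 ]
side slide stop [351, 336, 21, 12, 99] [ 0.509  -0.3811  0.0221] [ 0.495 -0.391  0.018] [ 0.535 -0.36   0.03 ]
side slide stop [318, 361, 8, 6, 23] [ 0.4219 -0.3893  0.0238] [ 0.416 -0.392  0.018] [ 0.43  -0.384  0.029]
side slide stop [376, 390, 6, 5, 9] [ 0.4889 -0.4783  0.0277] [ 0.487 -0.481  0.025] [ 0.492 -0.472  0.03 ]
side slide
[... 28230 characters left out ...]
0.6911 -0.5832  0.139 ] [ 0.675 -0.599  0.13 ] [ 0.7   -0.553  0.147]
top probe [447, 208, 12, 11, 102] [ 0.5123 -0.3665  0.1565] [ 0.5   -0.381  0.131] [ 0.526 -0.356  0.169]
top probe [485, 217, 12, 10, 90] [ 0.4934 -0.4692  0.1457] [ 0.481 -0.484  0.131] [ 0.505 -0.458  0.155]
top stand [479, 155, 39, 30, 183] [ 0.6418 -0.5145  0.0759] [ 0.601 -0.566  0.07 ] [ 0.682 -0.461  0.08 ]
top stand [517, 162, 11, 11, 21] [ 0.6513 -0.5776  0.0762] [ 0.635 -0.596  0.07 ] [ 0.663 -0.565  0.08 ]
top stand [511, 176, 19, 16, 77] [ 0.5994 -0.5755  0.0758] [ 0.582 -0.6    0.07 ] [ 0.624 -0.549  0.08 ]
top stand [440, 209, 9, 12, 30] [ 0.5112 -0.3595  0.0765] [ 0.497 -0.372  0.07 ] [ 0.528 -0.352  0.08 ]
```

View pics/c1.png

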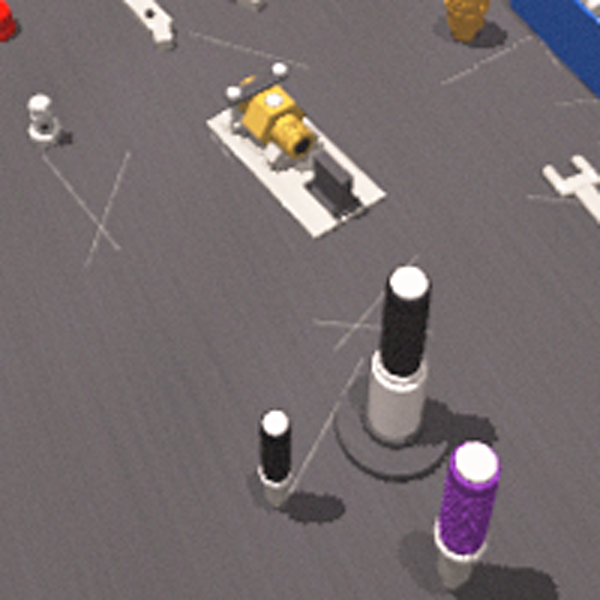

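View pics/c2.png

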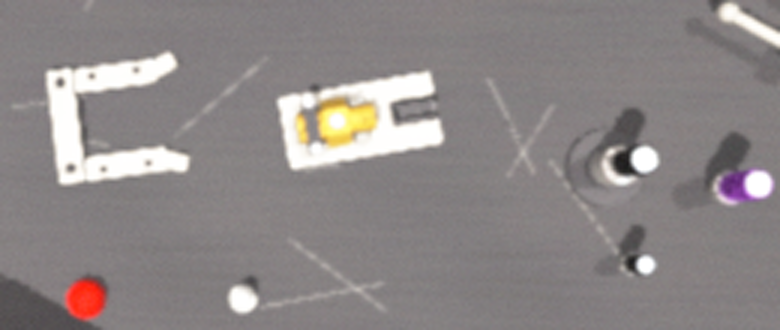

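```bash
cat >> h.py <<'E'
def warp(n,img,z,x0,x1,y0,y1,res=0.0005):
    # output: up=+x, left=+y
    X=np.arange(x1,x0,-res);Y=np.arange(y1,y0,-res)
    g=np.stack(np.meshgrid(X,Y,indexing='ij')+(np.full((len(X),len(Y)),z),),-1)
    q=proj(n,g.reshape(-1,3)).astype(np.float32).reshape(len(X),len(Y),2)
    return cv2.remap(img,q[...,0],q[...,1],cv2.INTER_CUBIC)
E
python3 - <<'E'
from h import *
I={n:np.load(n+'0.npz')['p'] for n in('side','top')}
out=[]
for n in I:
    w=warp(n,I[n],.005,.48,.63,-.24,-.04);s=warp(n,I[n],.013,.48,.63,.02,.18)
    out.append(np.hstack([s,w]))
    a=(w.min(-1)>165).astype(np.uint8)
    a=cv2.morphologyEx(a,cv2.MORPH_OPEN,np.ones((7,7)))
    cs,_=cv2.findContours(a,cv2.RETR_EXTERNAL,cv2.CHAIN_APPROX_NONE)
    c=max(cs,key=cv2.contourArea);r=cv2.minAreaRect(c)
    b=cv2.boxPoints(r);print(n,'plate centre',.63-r[0][1]*.0005,-.04-r[0][0]*.0005,np.array(r[1])*.0005,r[2])
    print(np.stack([.63-b[:,1]*.0005,-.04-b[:,0]*.0005],-1).round(4).tolist())
cv2.imwrite('pics/w.png',np.vstack(out));print(np.vstack(out).shape)
E
```

```text
side plate centre 0.5421508636474609 -0.1346344451904297 [0.03929914 0.15211661] 79.11447143554688
[[0.5471000075340271, -0.05620000138878822], [0.5758000016212463, -0.20559999346733093], [0.5371999740600586, -0.21299999952316284], [0.5084999799728394, -0.06369999796152115]]
top plate centre 0.5551689147949219 -0.1308155517578125 [0.07721845 0.15632597] 78.79920196533203
[[0.5778999924659729, -0.04659999907016754], [0.6082000136375427, -0.20000000298023224], [0.5325000286102295, -0.2150000035762787], [0.5020999908447266, -0.06159999966621399]]
(602, 720, 3)
```

View pics/w.png

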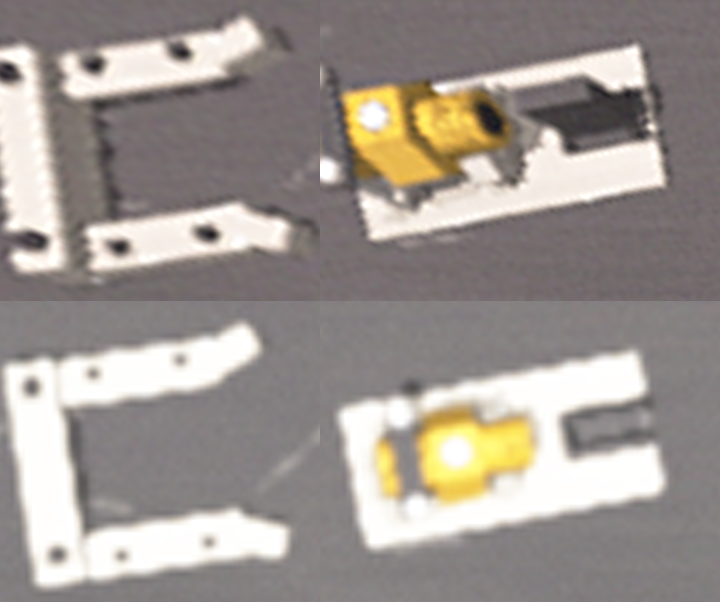

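```bash
python3 - <<'E'
from h import *
def fitdark(n,w,x1,y1,guess,rad=8):
    # dark blob centroid near guess (col,row) in warped gray
    g=cv2.cvtColor(w,cv2.COLOR_BGR2GRAY).astype(float)
    c,r=guess
    for _ in range(4):
        yy,xx=np.mgrid[int(r)-rad:int(r)+rad+1,int(c)-rad:int(c)+rad+1]
        p=g[yy,xx];wt=np.clip(np.percentile(p,70)-p-20,0,None)
        wt*=((yy-r)**2+(xx-c)**2)<rad*rad
        r=(wt*yy).sum()/wt.sum();c=(wt*xx).sum()/wt.sum()
    return np.array([x1-r*.0005,y1-c*.0005])
I={n:np.load(n+'0.npz')['p'] for n in('side','top')}
G={'side':dict(rail=[(93,65),(180,51),(120,245),(207,232)]),'top':dict(rail=[(93,72),(180,58),(121,253),(208,240)])}
for n in I:
    w=warp(n,I[n],.013,.48,.63,.02,.18)
    H=np.array([fitdark(n,w,.63,.18,g) for g in G[n]['rail']])
    d1=H[0]-H[1];d2=H[2]-H[3];print(n,H.round(4).tolist(),'yaw',np.degrees(np.arctan2(d1[1],d1[0])).round(2),np.degrees(np.arctan2(d2[1],d2[0])).round(2),np.linalg.norm(d1),'c',H.mean(0))
    cr=(H[0]+H[1]-H[2]-H[3])/2;print('cross yaw',np.degrees(np.arctan2(cr[1],cr[0]))+90,np.linalg.norm(cr))
    w=warp(n,I[n],.024,.48,.63,.08,.20);cv2.imwrite(f'pics/st_{n}.png',cv2.resize(w,None,fx=2,fy=2))
    a=(w.min(-1)>150).astype(np.uint8);
    w=warp(n,I[n],.0495,.5,.6,-.16,-.04)
    a=((w.min(-1)>215)).astype(np.uint8);k,l,s,ce=cv2.connectedComponentsWithStats(a)
    for i in range(1,k):
        if s[i,4]>60:print(n,'bright',s[i].tolist(),.6-ce[i][1]*.0005,-.04-ce[i][0]*.0005)
    cv2.imwrite(f'pics/sp_{n}.png',cv2.resize(w,None,fx=2,fy=2))
E
python3 -c "
import cv2,numpy as np
a=[cv2.imread(f'pics/st_{n}.png') for n in('side','top')];b=[cv2.imread(f'pics/sp_{n}.png')[:,:] for n in('side','top')]
cv2.imwrite('pics/st.png',cv2.resize(np.hstack(a),(800,500)));cv2.imwrite('pics/sp.png',cv2.resize(np.hstack(b),(800,333)))"
```

```text
side [[0.5975, 0.1329], [0.604, 0.0895], [0.5066, 0.1203], [0.5131, 0.0758]] yaw 98.43 98.28 0.043903211354797765 c [0.55531027 0.10463785]
cross yaw 98.26207685598195 0.09182178452515767
side bright [60, 44, 21, 20, 319] 0.5735532915360502 -0.07523510971786834
side bright [191, 63, 18, 7, 90] 0.5672277777777778 -0.13962222222222223
side bright [121, 80, 24, 24, 431] 0.5540475638051043 -0.10624361948955915
side bright [219, 133, 21, 19, 294] 0.5291615646258503 -0.1555
side bright [77, 134, 20, 19, 294] 0.5284744897959184 -0.08374659863945579
side bright [123, 159, 117, 41, 2200] 0.5080959090909091 -0.13265386363636364
top [[0.5939, 0.1336], [0.6007, 0.0901], [0.5028, 0.1194], [0.5096, 0.0757]] yaw 98.88 98.84 0.04409351697086444 c [0.55173731 0.10469224]
cross yaw 98.91143228773286 0.09227055471632503
top bright [21, 14, 219, 176, 15240] 0.5461572834645669 -0.10996630577427821
top bright [118, 84, 29, 29, 643] 0.5510326594090202 -0.10618273716951787
```

View pics/st.png

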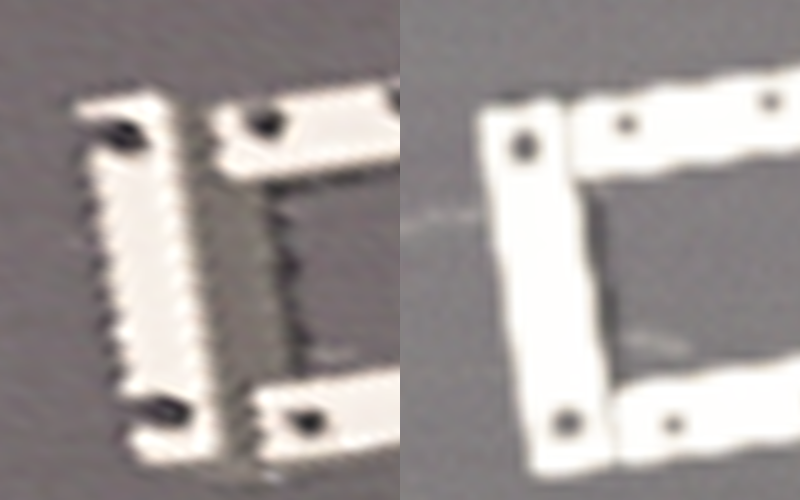

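View pics/sp.png

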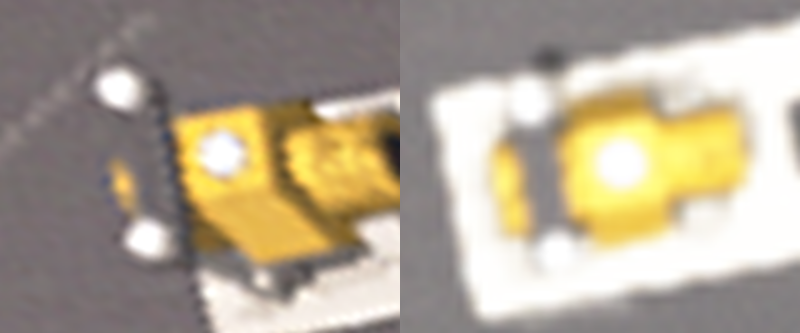

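```bash
cat >> h.py <<'E'
def plan(p,jaw):
    """target TCP p, tool straight down, jaw (tool z) world yaw deg -> offset units, delta_rot units"""
    s=bot.sense();A=R.from_rotvec(s['tool_rot']).as_matrix();j=np.radians(jaw)
    best=None
    for k in (0,np.pi):
        z=np.array([np.cos(j+k),np.sin(j+k),0]);x=np.array([0,0,-1.]);B=np.stack([x,np.cross(z,x),z],-1)
        r=R.from_matrix(A.T@B).as_rotvec()
        if best is None or np.linalg.norm(r)<np.linalg.norm(best):best=r
    o=A.T@(np.array(p)-s['ee_pos'])
    print('off',(o/.025).round(3).tolist(),'rot',(np.degrees(best)/5).round(3).tolist())
def st():
    s=bot.sense();A=R.from_rotvec(s['tool_rot']).as_matrix()
    print('t',round(s['clock'],2),'pos',s['ee_pos'].round(4),'x',A[:,0].round(3),'jaw',np.degrees(np.arctan2(A[1,2],A[0,2])).round(2),'F',s['wrist_force'].round(2),'T',s['torque'].round(2),'open',round(s['opening'],4),'j',s['joint_positions'].round(2))
E
python3 -c "
from h import *
st();plan([.567,-.182,.13],11.0)"
```

```text
t 0.1 pos [0.2261 0.5012 0.2325] x [-0.001 -0.001 -1.   ] jaw 65.72 F [-0.47  0.83 -0.22] T [-0.03 -0.   -0.01] open 0.0856 j [0.99 0.26 0.02 1.33 0.   1.42]
off [4.118, -23.67, -19.296] rot [10.943, -0.013, 0.004]
```

>>> send_rows:
  offset:
    - [0, -1.5, -1.2]
    - [0, -2.9, -2.4]
    - [0, -4.4, -3.6]
    - [0, -5.9, -4.8]
    - [0, -7.4, -6.0]
    - [0, -8.8, -7.2]
    - [0, -10.3, -8.4]
    - [0, -11.8, -9.6]
    - [0, -13.3, -10.8]
    - [0, -14.8, -12.0]
  delta_rot:
    - [1.1, 0, 0]
    - [2.2, 0, 0]
    - [3.3, 0, 0]
    - [4.4, 0, 0]
    - [5.5, 0, 0]
    - [6.6, 0, 0]
    - [7.7, 0, 0]
    - [8.8, 0, 0]
    - [9.9, 0, 0]
    - [10.94, 0, 0]
  fingers: 50
  grip_force: 40

```text
clock: 0.93
ee_pos: [0.413, 0.1268, 0.2328]
tool_rot: [-0.148, 1.566, 0.147]
wrist_force: [1.6, 0.7, 0.3]
opening: 0.0498
```

```bash
python3 -c "
from h import *
st();plan([.567,-.182,.13],11.0)"
```

```text
t 0.93 pos [0.413  0.1268 0.2328] x [-0.001 -0.001 -1.   ] jaw 10.74 F [1.62 0.68 0.32] T [ 0.08 -0.05 -0.05] open 0.0498 j [ 0.1   0.06 -0.23  1.29 -0.    1.49]
off [4.12, -13.281, 3.752] rot [-0.051, -0.008, 0.009]
```

>>> send_rows:
  offset:
    - [0, -1.5, 0.4]
    - [0, -3.0, 0.8]
    - [0, -4.5, 1.2]
    - [0, -6.0, 1.6]
    - [0, -7.5, 2.0]
    - [1, -9.0, 2.4]
    - [2, -10.4, 2.9]
    - [3, -11.8, 3.3]
    - [4.1, -13.28, 3.75]
    - [4.1, -13.28, 3.75]
  delta_rot:
    - [-0.05, 0, 0]
    - [-0.05, 0, 0]
    - [-0.05, 0, 0]
    - [-0.05, 0, 0]
    - [-0.05, 0, 0]
    - [-0.05, 0, 0]
    - [-0.05, 0, 0]
    - [-0.05, 0, 0]
    - [-0.05, 0, 0]
    - [-0.05, 0, 0]

```text
clock: 1.77
ee_pos: [0.5671, -0.1852, 0.1263]
tool_rot: [-0.148, 1.57, 0.149]
wrist_force: [-0.7, 0.4, -0.4]
opening: 0.0501
```

Run:
```python
from h import *
p,d=bot.camera('side');q,e=bot.camera('top')
cv2.imwrite('pics/v1.png',np.hstack([cv2.resize(p[150:300,220:400],(400,333)),cv2.resize(q[120:280,290:460],(400,333))]))
st();plan([.567,-.182,.036],11.0)
```

```text
t 1.87 pos [ 0.5664 -0.1835  0.1275] x [-0.005  0.001 -1.   ] jaw 10.85 F [-0.19  0.32 -0.63] T [ 0.09 -0.01 -0.04] open 0.0499 j [-0.45  0.39 -0.06  1.13 -0.    0.93]
off [3.661, 0.047, 0.05] rot [-0.03, -0.052, -0.022]
```

View pics/v1.png

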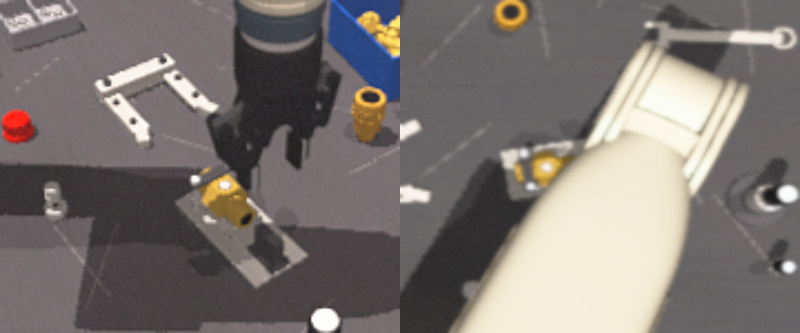

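>>> send_rows:
  offset:
    - [0.7, 0, 0]
    - [1.4, 0.05, 0.05]
    - [2.1, 0.05, 0.05]
    - [2.7, 0.05, 0.05]
    - [3.1, 0.05, 0.05]
    - [3.4, 0.05, 0.05]
    - [3.4, 0.05, 0.05]
  delta_rot:
    - [0, 0, 0]
    - [0, 0, 0]
    - [0, 0, 0]
    - [0, 0, 0]
    - [0, 0, 0]
    - [0, 0, 0]
    - [0, 0, 0]

```text
clock: 2.45
ee_pos: [0.5665, -0.181, 0.042]
tool_rot: [-0.148, 1.571, 0.151]
wrist_force: [-0.3, 0.0, -0.3]
opening: 0.05
```

Run:
```python
from h import *
p,d=bot.camera('side')
cv2.imwrite('pics/v2.png',cv2.resize(p[170:300,240:400],(800,650))[:600])
st();plan([.567,-.182,.036],11.0)
```

```text
t 2.5 pos [ 0.5669 -0.1814  0.0428] x [-0.005  0.001 -1.   ] jaw 10.88 F [ 0.33  0.11 -0.04] T [-0.02  0.03 -0.02] open 0.0499 j [-0.45  0.45 -0.19  0.93 -0.    0.93]
off [0.273, -0.025, -0.001] rot [-0.024, -0.054, -0.024]
```

View pics/v2.png

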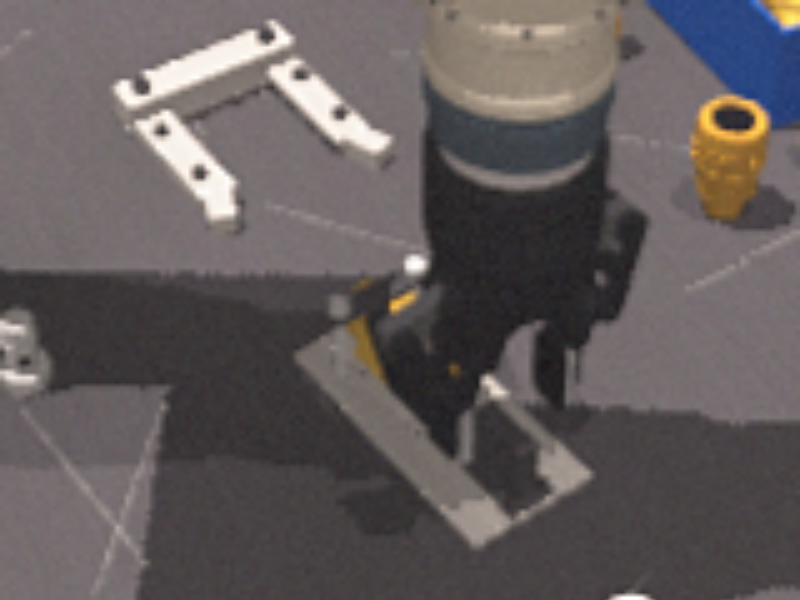

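>>> send_rows:
  offset:
    - [0.15, 0, 0]
    - [0.25, 0, 0]
    - [0.25, 0, 0]
    - [0.25, 0, 0]
    - [0.25, 0, 0]
    - [0.25, 0, 0]
    - [0.25, 0, 0]
    - [0.25, 0, 0]
  delta_rot:
    - [0, 0, 0]
    - [0, 0, 0]
    - [0, 0, 0]
    - [0, 0, 0]
    - [0, 0, 0]
    - [0, 0, 0]
    - [0, 0, 0]
    - [0, 0, 0]
  fingers: 0
  grip_force: 30

```text
clock: 3.17
ee_pos: [0.567, -0.1814, 0.0368]
tool_rot: [-0.148, 1.57, 0.15]
wrist_force: [-0.3, 1.4, 3.8]
opening: 0.011
```

Run:
```python
from h import *
st()
```

```text
t 3.17 pos [ 0.567  -0.1814  0.0368] x [-0.005  0.001 -1.   ] jaw 10.88 F [-0.3   1.44  3.82] T [ 0.18  0.14 -0.06] open 0.011 j [-0.45  0.46 -0.2   0.92 -0.    0.93]
```

Run:
```python
from h import *
plan([.584,-.097,.037],8.6)
```

```text
off [-0.007, 3.185, 1.306] rot [0.456, -0.051, -0.023]
```

>>> send_rows:
  offset:
    - [0, 0.3, 0.15]
    - [0, 0.8, 0.35]
    - [0, 1.4, 0.6]
    - [0, 2.0, 0.85]
    - [0, 2.6, 1.1]
    - [0, 3.0, 1.25]
    - [0, 3.18, 1.3]
    - [0, 3.18, 1.3]
  delta_rot:
    - [0.05, 0, 0]
    - [0.1, 0, 0]
    - [0.2, 0, 0]
    - [0.3, 0, 0]
    - [0.4, 0, 0]
    - [0.45, 0, 0]
    - [0.46, 0, 0]
    - [0.46, 0, 0]

```text
clock: 3.83
ee_pos: [0.5841, -0.0957, 0.0368]
tool_rot: [-0.117, 1.572, 0.121]
wrist_force: [0.3, 4.2, 1.1]
opening: 0.0107
```

Run:
```python
from h import *
p,d=bot.camera('side');q,e=bot.camera('top')
np.savez('m.npz',p=p,d=d,q=q,e=e)
a=warp('side',p,.005,.48,.63,-.15,.17);b=warp('top',q,.005,.48,.63,-.15,.17)
cv2.imwrite('pics/v3.png',np.vstack([a,b]));st()
```

```text
t 3.93 pos [ 0.5839 -0.0963  0.0368] x [-0.005  0.003 -1.   ] jaw 8.64 F [0.66 4.21 0.66] T [ 0.93 -0.12 -0.01] open 0.0109 j [-0.31  0.45 -0.21  0.91  0.    1.11]
```

View pics/v3.png

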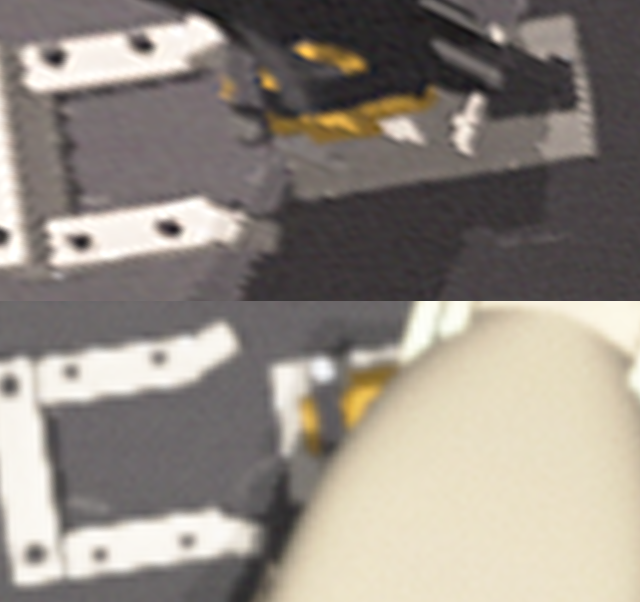

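>>> send_rows:
  offset:
    - [0, 0.3, 0.03]
    - [0, 0.6, 0.03]
    - [0, 0.9, 0.03]
    - [0, 1.2, 0.03]
    - [0, 1.5, 0.03]
    - [0, 1.5, 0.03]
  delta_rot:
    - [0, 0, 0]
    - [0, 0, 0]
    - [0, 0, 0]
    - [0, 0, 0]
    - [0, 0, 0]
    - [0, 0, 0]

```text
clock: 4.43
ee_pos: [0.5784, -0.0572, 0.0368]
tool_rot: [-0.116, 1.572, 0.123]
wrist_force: [-0.3, 3.1, -1.4]
opening: 0.011
```

Run:
```python
from h import *
p,d=bot.camera('side');q,e=bot.camera('top')
a=warp('side',p,.005,.48,.63,-.15,.17);b=warp('top',q,.005,.48,.63,-.15,.17)
cv2.imwrite('pics/v4.png',np.vstack([a,b]));st()
```

```text
t 4.53 pos [ 0.5786 -0.0578  0.0369] x [-0.005  0.005 -1.   ] jaw 8.72 F [-0.62  3.84 -0.45] T [0.73 0.16 0.  ] open 0.0106 j [-0.25  0.44 -0.24  0.9   0.    1.17]
```

View pics/v4.png

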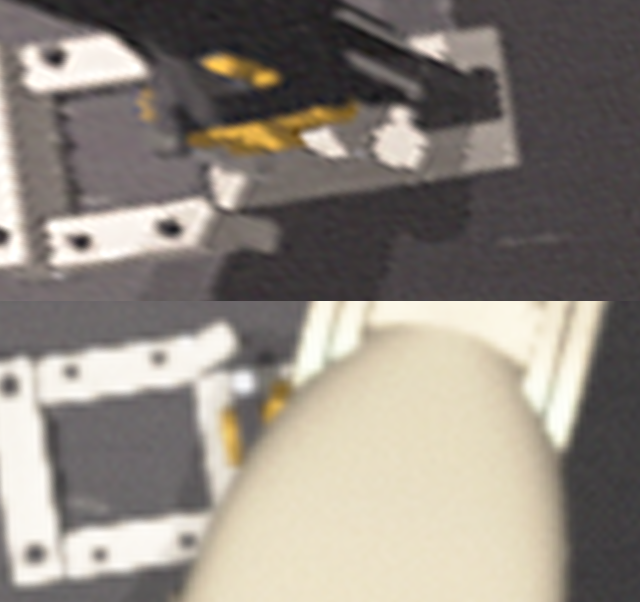

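>>> send_rows:
  offset:
    - [0, 0.3, 0]
    - [0, 0.6, 0]
    - [0, 0.9, 0]
    - [0, 1.2, 0]
    - [0, 1.5, 0]
    - [0, 1.6, 0]
  delta_rot:
    - [0, 0, 0]
    - [0, 0, 0]
    - [0, 0, 0]
    - [0, 0, 0]
    - [0, 0, 0]
    - [0, 0, 0]

```text
clock: 5.03
ee_pos: [0.572, -0.0169, 0.0369]
tool_rot: [-0.116, 1.573, 0.125]
wrist_force: [-1.0, -1.4, -3.3]
opening: 0.0107
```

```bash
python3 -c "
from h import *
st()"
```

```text
t 5.03 pos [ 0.572  -0.0169  0.0369] x [-0.006  0.005 -1.   ] jaw 8.77 F [-0.98 -1.38 -3.31] T [-0.44 -0.1   0.02] open 0.0107 j [-0.18  0.42 -0.26  0.89  0.    1.24]
```

No jamming so far. Next is the remaining ~36 mm, the last part slowly.

>>> send_rows:
  offset:
    - [0, 0.25, 0]
    - [0, 0.5, 0]
    - [0, 0.75, 0]
    - [0, 0.95, 0]
    - [0, 1.1, 0]
    - [0, 1.2, 0]
    - [0, 1.25, 0]
  delta_rot:
    - [0, 0, 0]
    - [0, 0, 0]
    - [0, 0, 0]
    - [0, 0, 0]
    - [0, 0, 0]
    - [0, 0, 0]
    - [0, 0, 0]

```text
clock: 5.62
ee_pos: [0.5672, 0.0144, 0.0371]
tool_rot: [-0.116, 1.573, 0.125]
wrist_force: [1.2, -1.8, -3.2]
opening: 0.0107
```

Run:
```python
from h import *
p,d=bot.camera('side');q,e=bot.camera('top')
a=warp('side',p,.005,.48,.63,-.15,.17);b=warp('top',q,.005,.48,.63,-.15,.17)
cv2.imwrite('pics/v5.png',np.vstack([a,b]));st()
```

```text
t 5.72 pos [0.5671 0.0145 0.037 ] x [-0.006  0.006 -1.   ] jaw 8.79 F [ 0.19  1.93 -4.35] T [ 0.17 -0.02  0.02] open 0.0111 j [-0.13  0.42 -0.27  0.89  0.01  1.29]
```

View pics/v5.png

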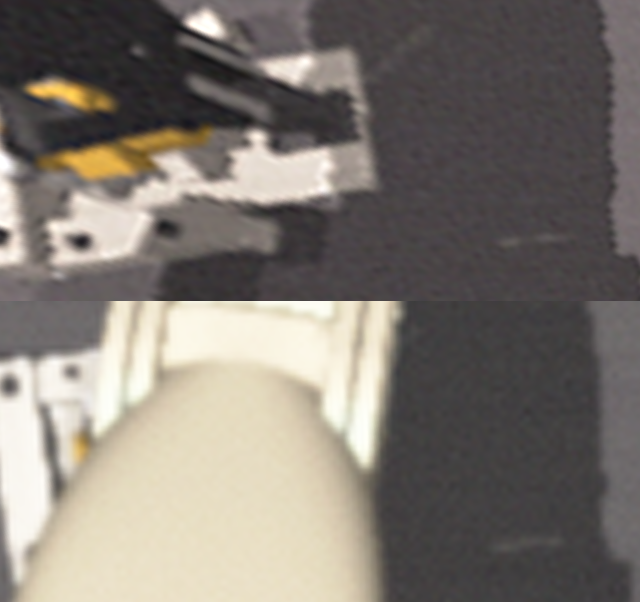

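>>> send_rows:
  offset:
    - [0, 0.06, 0]
    - [0, 0.12, 0]
    - [0, 0.18, 0]
    - [0, 0.24, 0]
  delta_rot:
    - [0, 0, 0]
    - [0, 0, 0]
    - [0, 0, 0]
    - [0, 0, 0]

```text
clock: 6.05
ee_pos: [0.5665, 0.0194, 0.0373]
tool_rot: [-0.117, 1.573, 0.123]
wrist_force: [-0.1, -13.1, -1.0]
opening: 0.0105
```

>>> send_rows:
  offset:
    - [0, 0.04, 0]
    - [0, 0.08, 0]
  delta_rot:
    - [0, 0, 0]
    - [0, 0, 0]

```text
clock: 6.22
ee_pos: [0.5665, 0.0196, 0.0377]
tool_rot: [-0.119, 1.572, 0.119]
wrist_force: [-0.1, -15.6, 0.5]
opening: 0.0108
```

>>> send_rows:
  offset:
    - [0, 0, 0]
    - [0, 0, 0]
    - [0, 0, 0]
    - [0, 0, 0]
    - [-0.5, 0, 0]
    - [-1.3, 0, 0]
    - [-2.5, 0, 0]
    - [-4, 0, 0]
    - [-5.5, 0, 0]
  delta_rot:
    - [0, 0, 0]
    - [0, 0, 0]
    - [0, 0, 0]
    - [0, 0, 0]
    - [0, 0, 0]
    - [0, 0, 0]
    - [0, 0, 0]
    - [0, 0, 0]
    - [0, 0, 0]
  fingers: 45

```text
clock: 6.97
ee_pos: [0.5666, 0.02, 0.1764]
tool_rot: [-0.119, 1.574, 0.12]
wrist_force: [1.0, 0.2, -0.5]
opening: 0.0452
```

```bash
python3 -c "
from h import *
st();plan([.56,-.21,.26],8.6)"
```

```text
t 6.97 pos [0.5666 0.02   0.1764] x [-0.006 -0.    -1.   ] jaw 8.69 F [ 1.04  0.16 -0.5 ] T [ 0.01 -0.08 -0.02] open 0.0452 j [-0.11  0.31 -0.05  1.22 -0.    1.31]
off [-3.344, -9.052, -1.67] rot [0.018, -0.071, -0.01]
```

>>> send_rows:
  offset:
    - [-1, -1, 0]
    - [-2, -2.4, -0.2]
    - [-3, -3.8, -0.5]
    - [-3.4, -5.2, -0.8]
    - [-3.4, -6.6, -1.1]
    - [-3.4, -8, -1.4]
    - [-3.4, -9, -1.6]
    - [-3.4, -9, -1.6]
  delta_rot:
    - [0, 0, 0]
    - [0, 0, 0]
    - [0, 0, 0]
    - [0, 0, 0]
    - [0, 0, 0]
    - [0, 0, 0]
    - [0, 0, 0]
    - [0, 0, 0]

```text
clock: 7.63
ee_pos: [0.5612, -0.2127, 0.2608]
tool_rot: [-0.116, 1.574, 0.116]
wrist_force: [-0.8, 0.7, -0.5]
opening: 0.045
```

Run:
```python
from h import *
p,d=bot.camera('side');q,e=bot.camera('top')
np.savez('side1.npz',p=p,d=d);np.savez('top1.npz',p=q,d=e)
a=warp('side',p,.005,.48,.63,-.15,.17);b=warp('top',q,.005,.48,.63,-.15,.17)
cv2.imwrite('pics/v6.png',np.vstack([a,b]));cv2.imwrite('pics/v6s.png',p);st()
for n,im in(('side',p),('top',q)):
    w=warp(n,im,.0495,.5,.62,.03,.15)
    a=(w.min(-1)>210).astype(np.uint8);k,l,s,ce=cv2.connectedComponentsWithStats(a)
    for i in range(1,k):
        if 150<s[i,4]<1500:print(n,'bright',s[i].tolist(),.62-ce[i][1]*.0005,.15-ce[i][0]*.0005)
    cv2.imwrite(f'pics/sp2{n}.png',cv2.resize(w,(400,400)))
    w=warp(n,np.load(n+'0.npz')['p'],.162,.46,.56,-.43,-.33)
    a=(w.min(-1)>200).astype(np.uint8);k,l,s,ce=cv2.connectedComponentsWithStats(a)
    for i in range(1,k):
        if 150<s[i,4]:print(n,'cap',s[i].tolist(),.56-ce[i][1]*.0005,-.33-ce[i][0]*.0005)
    cv2.imwrite(f'pics/cap{n}.png',cv2.resize(w,(400,400)))
r=lambda k:np.hstack([cv2.imread(f'pics/{k}{n}.png') for n in('side','top')])
cv2.imwrite('pics/v7.png',cv2.resize(np.vstack([r('sp2'),r('cap')]),(600,600)))
```

```text
t 7.73 pos [ 0.5614 -0.2091  0.2611] x [-0.007  0.001 -1.   ] jaw 8.58 F [-0.23  0.93 -0.27] T [ 0.01  0.02 -0.06] open 0.0451 j [-0.5   0.34  0.21  1.45 -0.    0.93]
side bright [15, 61, 49, 37, 870] 0.5816793103448276 0.1269051724137931
side bright [99, 115, 26, 25, 493] 0.5564898580121704 0.0941866125760649
side cap [63, 70, 42, 41, 1326] 0.5152141779788839 -0.37182503770739067
side cap [148, 148, 52, 35, 596] 0.4747399328859061 -0.4191593959731544
top bright [18, 50, 44, 52, 824] 0.580495145631068 0.13036893203883496
top bright [101, 124, 20, 20, 301] 0.5531528239202658 0.09485049833887042
top bright [61, 180, 16, 15, 199] 0.5266507537688442 0.11591959798994975
top cap [58, 72, 45, 45, 1552] 0.5130676546391754 -0.370132087628866
top cap [8, 98, 53, 42, 771] 0.4980629053177692 -0.3445239948119326
```

View pics/v6.png

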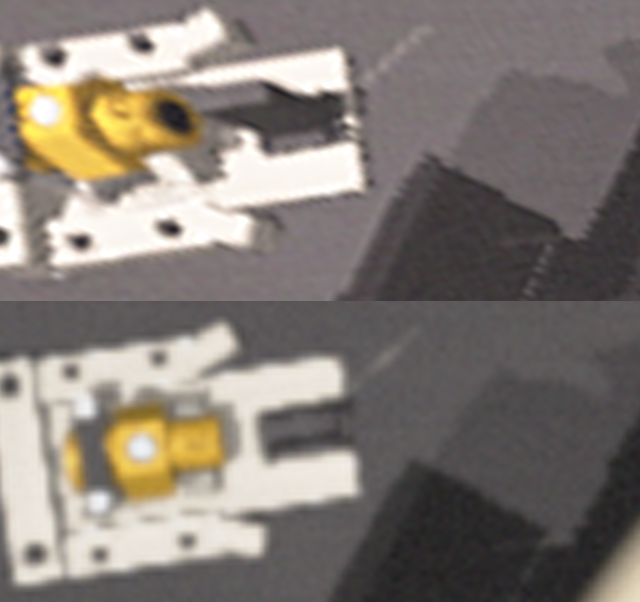

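View pics/v7.png

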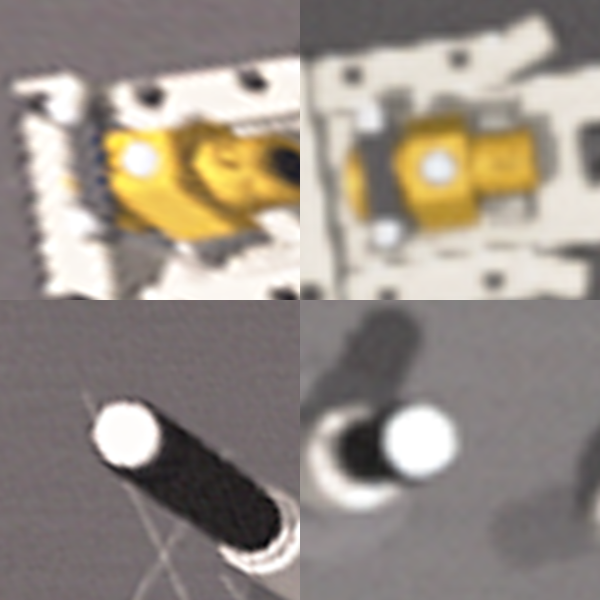

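```bash
python3 -c "
from h import *
plan([.514,-.371,.24],8.6)"
```

```text
off [0.85, -6.121, -2.834] rot [-0.005, -0.073, -0.02]
```

>>> send_rows:
  offset:
    - [0, -1, -0.5]
    - [0, -2.3, -1.1]
    - [0.2, -3.6, -1.7]
    - [0.5, -4.9, -2.3]
    - [0.85, -5.8, -2.7]
    - [0.85, -6.12, -2.83]
    - [0.85, -6.12, -2.83]
    - [0.85, -6.12, -2.83]
  delta_rot:
    - [0, -0.07, 0]
    - [0, -0.07, 0]
    - [0, -0.07, 0]
    - [0, -0.07, 0]
    - [0, -0.07, 0]
    - [0, -0.07, 0]
    - [0, -0.07, 0]
    - [0, -0.07, 0]

```text
clock: 8.4
ee_pos: [0.5146, -0.3698, 0.2403]
tool_rot: [-0.116, 1.568, 0.12]
wrist_force: [0.0, 0.4, 0.3]
opening: 0.0446
```

Run:
```python
from h import *
p,d=bot.camera('side');st();plan([.514,-.371,.127],8.6)
cv2.imwrite('pics/v8.png',cv2.resize(p[180:400,260:480],(600,600)))
```

```text
t 8.45 pos [ 0.5148 -0.3693  0.2406] x [ 0.     0.002 -1.   ] jaw 8.66 F [ 0.69 -0.5   0.28] T [-0.    0.04 -0.07] open 0.0451 j [-0.76  0.4   0.26  1.42  0.    0.66]
off [4.543, -0.068, -0.044] rot [0.011, 0.004, -0.02]
```

View pics/v8.png

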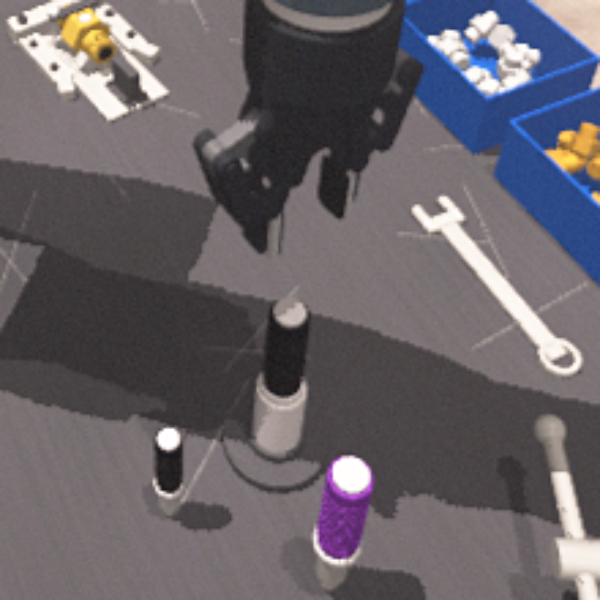

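>>> send_rows:
  offset:
    - [0.6, -0.07, -0.04]
    - [1.4, -0.07, -0.04]
    - [2.2, -0.07, -0.04]
    - [3, -0.07, -0.04]
    - [3.7, -0.07, -0.04]
    - [4.2, -0.07, -0.04]
    - [4.5, -0.07, -0.04]
    - [4.5, -0.07, -0.04]
  delta_rot:
    - [0, 0, 0]
    - [0, 0, 0]
    - [0, 0, 0]
    - [0, 0, 0]
    - [0, 0, 0]
    - [0, 0, 0]
    - [0, 0, 0]
    - [0, 0, 0]

```text
clock: 9.12
ee_pos: [0.5144, -0.3691, 0.1272]
tool_rot: [-0.118, 1.568, 0.123]
wrist_force: [0.4, -0.7, -0.2]
opening: 0.0448
```

Run:
```python
from h import *
p,d=bot.camera('side');st();plan([.514,-.371,.127],8.6)
cv2.imwrite('pics/v9.png',cv2.resize(p[230:400,280:450],(600,600)))
```

```text
t 9.17 pos [ 0.5146 -0.3697  0.1283] x [-0.     0.002 -1.   ] jaw 8.75 F [1.   0.57 0.46] T [-0.    0.02  0.  ] open 0.0451 j [-0.76  0.45  0.03  1.16  0.    0.66]
off [0.052, -0.046, -0.033] rot [0.029, 0.003, -0.024]
```

View pics/v9.png

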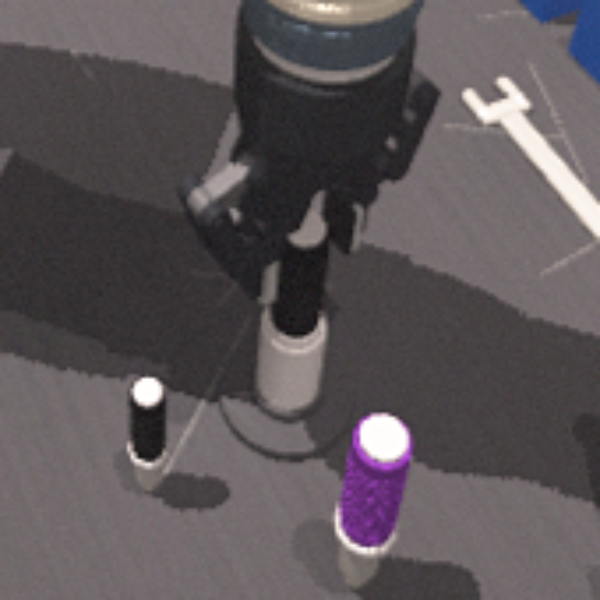

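>>> send_rows:
  offset:
    - [0.05, -0.04, -0.03]
    - [0.05, -0.04, -0.03]
    - [0.05, -0.04, -0.03]
    - [0.05, -0.04, -0.03]
    - [0.05, -0.04, -0.03]
    - [0.05, -0.04, -0.03]
  delta_rot:
    - [0, 0, 0]
    - [0, 0, 0]
    - [0, 0, 0]
    - [0, 0, 0]
    - [0, 0, 0]
    - [0, 0, 0]
  fingers: 0
  grip_force: 60

```text
clock: 9.67
ee_pos: [0.5148, -0.3709, 0.1284]
tool_rot: [-0.119, 1.565, 0.121]
wrist_force: [2.4, 2.5, 6.8]
opening: 0.0244
```

Run:
```python
from h import *
st()
```

```text
t 9.67 pos [ 0.5148 -0.3709  0.1284] x [ 0.002  0.001 -1.   ] jaw 8.76 F [2.44 2.47 6.8 ] T [ 0.5  -0.46  0.02] open 0.0244 j [-0.76  0.44  0.03  1.16  0.    0.66]
```

>>> send_rows:
  offset:
    - [-0.3, 0, 0]
    - [-0.9, 0, 0]
    - [-1.6, 0, 0]
    - [-2.4, 0, 0]
    - [-3.2, 0, 0]
    - [-4, 0, 0]
    - [-4.4, 0, 0]
    - [-4.4, 0, 0]
  delta_rot:
    - [0, 0, 0]
    - [0, 0, 0]
    - [0, 0, 0]
    - [0, 0, 0]
    - [0, 0, 0]
    - [0, 0, 0]
    - [0, 0, 0]
    - [0, 0, 0]

```text
clock: 10.33
ee_pos: [0.5149, -0.3717, 0.2409]
tool_rot: [-0.121, 1.563, 0.118]
wrist_force: [0.8, 0.4, -2.2]
opening: 0.0243
```

Run:
```python
from h import *
p,d=bot.camera('side');q,e=bot.camera('top');st();plan([.555,.095,.24],8.6)
np.savez('lift.npz',p=p,d=d)
s=bot.sense();A=R.from_rotvec(s['tool_rot']).as_matrix()
x=A[:,0];g=s['ee_pos']+.0084*x
pts=[g-.042*x,g,g+.045*x,g+.085*x,g+.107*x];u=proj('side',pts);print(u.round(1).tolist())
I=cv2.resize(p[200:380,290:430],None,fx=4,fy=4,interpolation=cv2.INTER_CUBIC)
for a in u:cv2.circle(I,tuple(int(v) for v in (a-[290,200])*4),3,(0,255,0),-1)
cv2.imwrite('pics/v10.png',I[:600])
```

```text
t 10.43 pos [ 0.5143 -0.3711  0.2378] x [ 0.002  0.002 -1.   ] jaw 8.75 F [ 0.33  0.05 -3.34] T [-0.01  0.01 -0.04] open 0.0248 j [-0.76  0.41  0.25  1.42  0.    0.66]
off [-0.057, 18.178, 4.444] rot [0.03, 0.023, -0.014]
[[369.8, 250.2], [367.9, 267.9], [366.1, 285.3], [364.5, 299.4], [363.8, 306.7]]
```

View pics/v10.png

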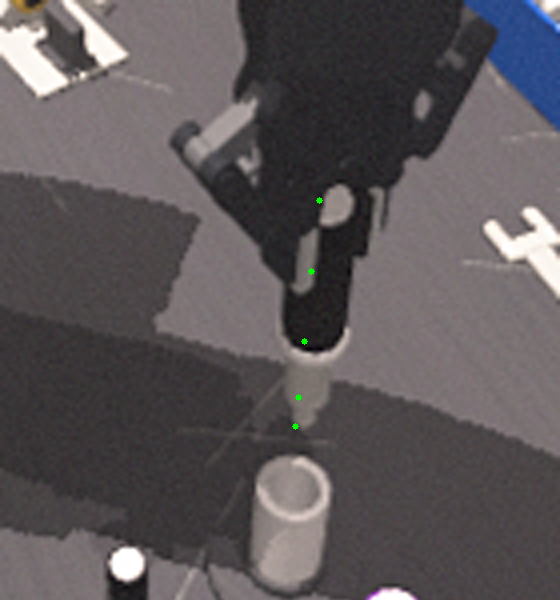

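Run:
```python
from h import *
a=np.load('side0.npz')['p'];b=np.load('lift.npz')['p']
k=6
A=cv2.resize(a[280:380,330:400],None,fx=k,fy=k,interpolation=cv2.INTER_CUBIC);B=cv2.resize(b[230:330,330:400],None,fx=k,fy=k,interpolation=cv2.INTER_CUBIC)
X=np.array([.5142,-.371])
for img,off in((A,(330,280)),(B,(330,230))):
    for z in np.arange(.0,.3,.02):
        u=(proj('side',[*X,z])[0]-off)*k
        if 0<u[0]<420 and 0<u[1]<600: cv2.circle(img,tuple(u.astype(int)),2,(0,255,0),-1)
cv2.imwrite('pics/v11.png',np.hstack([A,B])[:, :800])
```

```text
(no output)
```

View pics/v11.png

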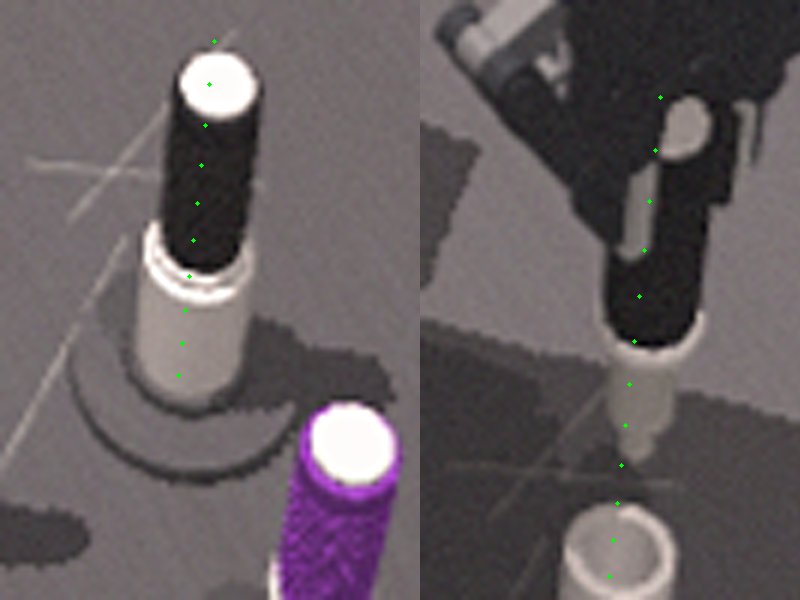

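>>> send_rows:
  offset:
    - [-0.3, 0.6, 0.15]
    - [-0.4, 1.6, 0.4]
    - [-0.4, 2.8, 0.7]
    - [-0.4, 4, 1]
    - [-0.4, 5.2, 1.3]
    - [-0.4, 6.4, 1.6]
    - [-0.4, 7.6, 1.9]
    - [-0.4, 8.8, 2.15]
    - [-0.4, 10, 2.45]
    - [-0.4, 11.2, 2.75]
  delta_rot:
    - [0, 0, 0]
    - [0, 0, 0]
    - [0, 0, 0]
    - [0, 0, 0]
    - [0, 0, 0]
    - [0, 0, 0]
    - [0, 0, 0]
    - [0, 0, 0]
    - [0, 0, 0]
    - [0, 0, 0]

```text
clock: 11.27
ee_pos: [0.5388, -0.0818, 0.2472]
tool_rot: [-0.118, 1.567, 0.122]
wrist_force: [1.0, -0.9, -2.9]
opening: 0.0244
```

Run:
```python
from h import *
st();plan([.555,.095,.20],8.6)
```

```text
t 11.27 pos [ 0.5388 -0.0818  0.2472] x [-0.     0.002 -1.   ] jaw 8.75 F [ 0.97 -0.92 -2.91] T [ 0.   -0.04 -0.07] open 0.0244 j [-0.31  0.25  0.04  1.37  0.    1.11]
off [1.905, 6.885, 1.716] rot [0.03, 0.003, -0.025]
```

>>> send_rows:
  offset:
    - [0, 1.2, 0.3]
    - [0.2, 2.4, 0.6]
    - [0.5, 3.6, 0.9]
    - [0.8, 4.8, 1.2]
    - [1.2, 5.8, 1.45]
    - [1.5, 6.5, 1.6]
    - [1.8, 6.88, 1.72]
    - [1.9, 6.88, 1.72]
    - [1.9, 6.88, 1.72]
  delta_rot:
    - [0, 0, 0]
    - [0, 0, 0]
    - [0, 0, 0]
    - [0, 0, 0]
    - [0, 0, 0]
    - [0, 0, 0]
    - [0, 0, 0]
    - [0, 0, 0]
    - [0, 0, 0]

```text
clock: 12.02
ee_pos: [0.5544, 0.095, 0.1988]
tool_rot: [-0.119, 1.57, 0.122]
wrist_force: [-0.3, -0.8, -1.5]
opening: 0.0243
```

```bash
cat > look.py <<'E'
from h import *
import sys
p,d=bot.camera('side');q,e=bot.camera('top');st();plan([.555,.095,.18],8.6)
np.savez(sys.argv[1]+'.npz',p=p,d=d,q=q,e=e)
s=bot.sense();A=R.from_rotvec(s['tool_rot']).as_matrix();x=A[:,0];g=s['ee_pos']+.0084*x
k=6;o=(235,130)
B=cv2.resize(p[130:230,235:340],None,fx=k,fy=k,interpolation=cv2.INTER_CUBIC)
for X,c in((g,(0,255,0)),(g+.045*x,(0,255,0)),(g+.085*x,(0,255,0)),(g+.107*x,(0,255,0)),(np.array([.555,.095,.0495]),(255,0,255))):
    u=(proj('side',X)[0]-o)*k;cv2.circle(B,tuple(u.astype(int)),2,c,-1)
cv2.imwrite('pics/'+sys.argv[1]+'.png',B)
E
python3 look.py v12
```

```text
t 12.12 pos [0.555  0.0941 0.2   ] x [-0.001  0.002 -1.   ] jaw 8.71 F [ 0.59 -0.15 -1.23] T [-0.05  0.04  0.  ] open 0.0244 j [ 0.02  0.29 -0.02  1.26  0.    1.44]
off [0.8, 0.035, 0.006] rot [0.022, -0.004, -0.022]
```

View pics/v12.png

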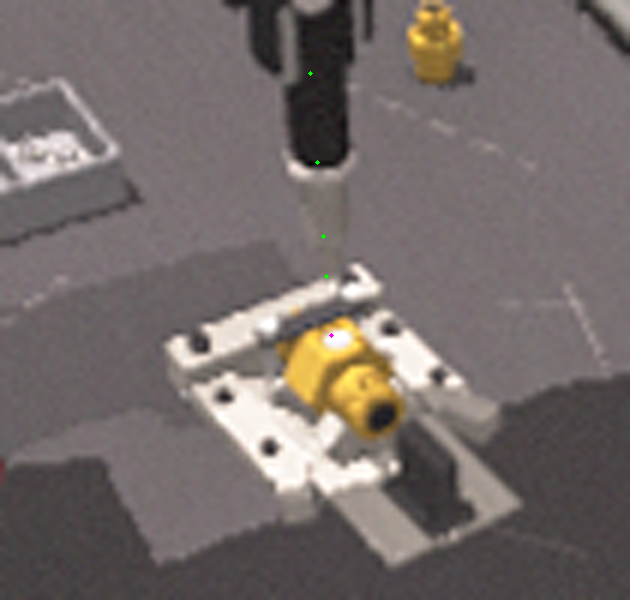

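>>> send_rows:
  offset:
    - [0.2, 0.03, 0]
    - [0.45, 0.03, 0]
    - [0.7, 0.03, 0]
    - [0.9, 0.03, 0]
    - [1.05, 0.03, 0]
    - [1.1, 0.03, 0]
    - [1.1, 0.03, 0]
  delta_rot:
    - [0, 0, 0]
    - [0, 0, 0]
    - [0, 0, 0]
    - [0, 0, 0]
    - [0, 0, 0]
    - [0, 0, 0]
    - [0, 0, 0]

```text
clock: 12.7
ee_pos: [0.5547, 0.0948, 0.1721]
tool_rot: [-0.118, 1.569, 0.121]
wrist_force: [0.1, 0.4, -3.3]
opening: 0.0242
```

```bash
python3 look.py v13
```

```text
t 12.8 pos [0.555  0.0949 0.1726] x [-0.     0.002 -1.   ] jaw 8.71 F [-0.11 -0.11 -1.74] T [-0.05 -0.01  0.02] open 0.0243 j [ 0.02  0.3  -0.07  1.2   0.    1.44]
off [-0.294, 0.004, 0.001] rot [0.023, -0.001, -0.021]
```

View pics/v13.png

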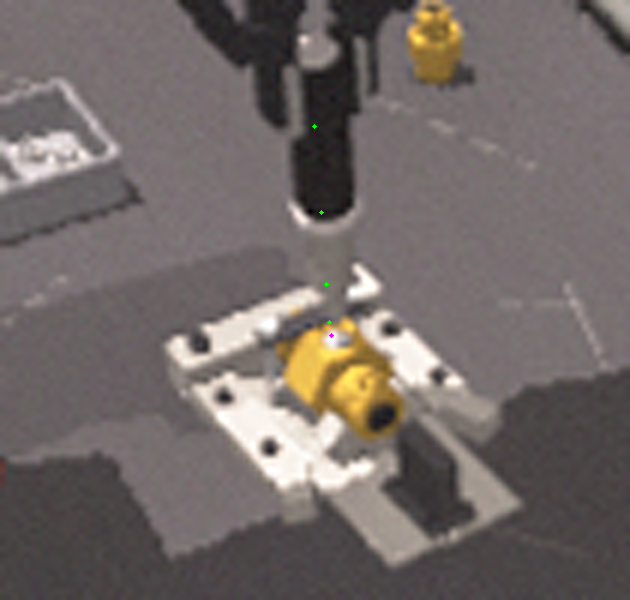

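>>> send_rows:
  offset:
    - [0.06, 0, 0]
    - [0.12, 0, 0]
    - [0.18, 0, 0]
    - [0.22, 0, 0]
    - [0.26, 0, 0]
    - [0.26, 0, 0]
  delta_rot:
    - [0, 0, 0]
    - [0, 0, 0]
    - [0, 0, 0]
    - [0, 0, 0]
    - [0, 0, 0]
    - [0, 0, 0]

```text
clock: 13.3
ee_pos: [0.5549, 0.0949, 0.1659]
tool_rot: [-0.118, 1.568, 0.121]
wrist_force: [-0.4, 0.2, -2.3]
opening: 0.0245
```

>>> send_rows:
  offset:
    - [0.03, 0, 0]
    - [0.06, 0, 0]
    - [0.06, 0, 0]
  delta_rot:
    - [0, 0, 0]
    - [0, 0, 0]
    - [0, 0, 0]

```text
clock: 13.55
ee_pos: [0.5549, 0.0949, 0.1644]
tool_rot: [-0.118, 1.568, 0.121]
wrist_force: [0.4, 0.8, -0.6]
opening: 0.0243
```

>>> send_rows:
  offset:
    - [0.03, 0, 0]
    - [0.06, 0, 0]
    - [0.06, 0, 0]
  delta_rot:
    - [0, 0, 0]
    - [0, 0, 0]
    - [0, 0, 0]

```text
clock: 13.8
ee_pos: [0.555, 0.0949, 0.163]
tool_rot: [-0.118, 1.568, 0.121]
wrist_force: [-0.3, -0.5, 0.1]
opening: 0.0246
```

```bash
python3 look.py v14
```

```text
t 13.9 pos [0.555  0.0949 0.1631] x [-0.     0.002 -1.   ] jaw 8.72 F [-0.1   0.18  0.09] T [-0.01  0.17 -0.02] open 0.0243 j [ 0.02  0.31 -0.09  1.17  0.    1.44]
off [-0.677, 0.004, 0.001] rot [0.023, 0.0, -0.021]
```

View pics/v14.png

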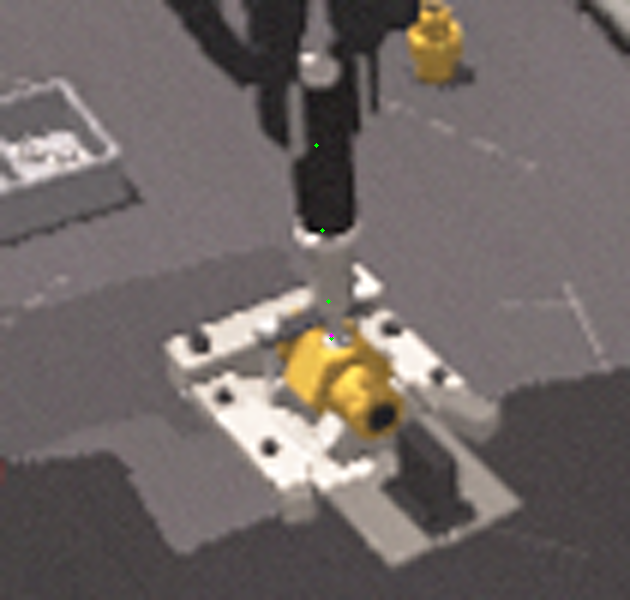

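>>> send_rows:
  offset:
    - [0.03, 0, 0]
    - [0.06, 0, 0]
    - [0.09, 0, 0]
    - [0.12, 0, 0]
    - [0.12, 0, 0]
    - [0.12, 0, 0]
  delta_rot:
    - [0, 0, 0]
    - [0, 0, 0]
    - [0, 0, 0]
    - [0, 0, 0]
    - [0, 0, 0]
    - [0, 0, 0]

```text
clock: 14.4
ee_pos: [0.555, 0.0949, 0.1601]
tool_rot: [-0.118, 1.568, 0.121]
wrist_force: [-1.4, -0.2, 0.7]
opening: 0.0244
```

```bash
python3 look.py v15
python3 - <<'E'
from h import *
F=[]
for i in range(8):
    bot.camera('side');F.append(bot.sense()['wrist_force'])
print(np.mean(F,0),np.std(F,0));st()
I=[]
for n in('v13','v15'):
    p=np.load(n+'.npz')['p'];I.append(cv2.resize(p[165:205,270:310],(400,400),interpolation=cv2.INTER_CUBIC))
cv2.imwrite('pics/v16.png',np.hstack(I))
E
```

```text
t 14.5 pos [0.555  0.0949 0.1601] x [-0.     0.002 -1.   ] jaw 8.71 F [-1.64  0.65  1.56] T [0.02 0.15 0.05] open 0.0245 j [ 0.02  0.31 -0.09  1.17  0.    1.44]
off [-0.795, 0.004, -0.001] rot [0.023, 0.001, -0.021]
[-0.52756141  0.02845646  1.16232396] [0.41435542 0.40708079 0.41346386]
t 14.9 pos [0.555  0.0949 0.1601] x [-0.     0.002 -1.   ] jaw 8.71 F [-1.35  0.12  1.81] T [-0.04  0.12 -0.04] open 0.0245 j [ 0.02  0.31 -0.09  1.17  0.    1.44]
```

View pics/v16.png

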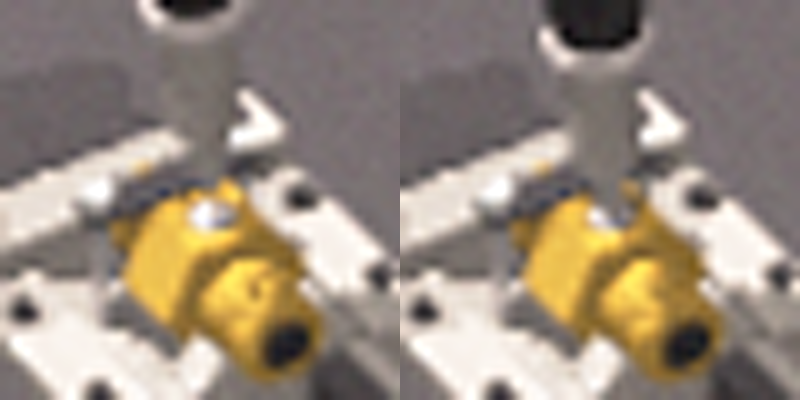

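Run:
```python
from h import *
I=[]
P=[np.load(n+'.npz')['p'].astype(float) for n in('v13','v15')]
# average several frames now to cut noise
A=np.mean([bot.camera('side')[0].astype(float) for _ in range(6)],0)
for p in (P[0],A):
    I.append(cv2.resize(np.clip(p,0,255).astype(np.uint8)[175:195,280:300],(400,400),interpolation=cv2.INTER_LANCZOS4))
B=np.hstack(I)
cv2.imwrite('pics/v17.png',B)
w=warp('side',np.load('side1.npz')['p'],.0495,.53,.58,.07,.12)
```

```text
(no output)
```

View pics/v17.png

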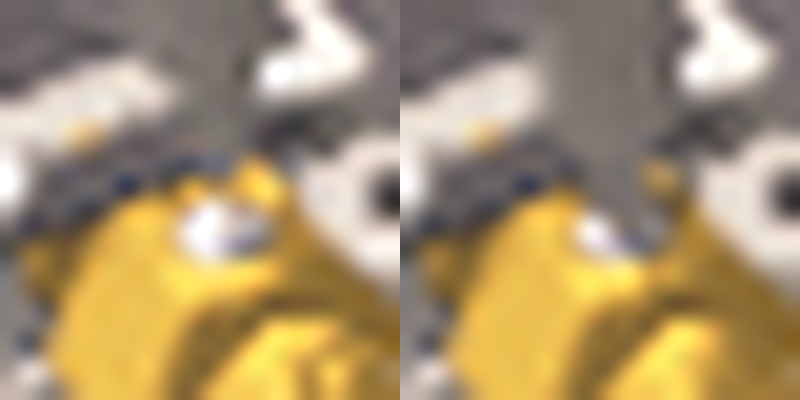

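Run:
```python
from h import *
F=[]
for i in range(4):
    bot.camera('side');F.append(bot.sense()['wrist_force'])
print(np.mean(F,0));st();print(bot.hand_in());st()
```

```text
[-0.29171939  0.56688291  1.11542161]
t 15.4 pos [0.555  0.0949 0.16  ] x [-0.     0.002 -1.   ] jaw 8.72 F [-0.46  0.18  1.5 ] T [-0.01  0.1   0.03] open 0.0244 j [ 0.02  0.31 -0.09  1.17  0.    1.44]
the job is handed in; nothing more can be done
None
the job is handed in; nothing more can be done
```

I slid the nest plate into the slide until it met the stop. Then I lifted the large black probe out of its stand and pressed it on the ground spot. I handed in at about 15.4 s with the gripper still holding it; the hand-in gives no verdict.

**Last checks**
- **Plate:** the arm stalled against the stop at about 15 N, close to where I had predicted. The top picture afterwards showed only a thin dark line between the plate's leading edge and the stop, and the plate in line with the rails.
- **Press:** the averaged wrist force rose from about -2.3 N in free air to +1.1 N. That is about 3.4 N on the nose, or about 4.6 mm in. The 5 mm of travel past contact agrees.
- **Probe:** the tool points straight down within 0.002 rad, and the side picture taken after lifting showed no tilt of the probe in the grip. The gripper stayed closed on it at an opening of 24.4 mm.
- **Other fittings:** I did not run a separate check that the other fittings and the wrench stayed put. The gripper never went near them except to pass over.

**What disagreed:** the two cameras differ by about 3.3 mm in x at the spot, so I used their mean, which agreed with the gripped rib position. In the last side pictures the nose is on the bright spot, with the centre possibly off by 1 to 3 mm. The top camera's view was blocked by the arm, so nothing confirms it more closely.

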